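Load a battery pack under the sprung contact flap of the tester

ROBOT

A 6-joint arm with a two-finger parallel gripper is mounted at the origin on the work surface. World frame = base frame: x ahead of the robot, y to its left, z up, the work surface at z = 0. Lengths are in m, angles in rad, forces in N, time in s.
With the tool pointing down it reaches from about 0.4 to 0.825 m from the base axis. Payload 7 kg.
Tool frame: the origin (TCP) lies between the finger pads; the fingertips stand 8 mm ahead of it and the grasp point (between the pads) lies 11 mm behind it (arm.finger_overhang is the distance from the TCP to the fingertips, in m); z points along the fingers, y is the line along which they close (so a half turn about z gives the same grasp; the last joint's range is limited). The gripper opens to 88 mm and grips with 3 to 60 N. Pads are 19 mm wide; open, the fingers measure 130 mm over their backs; the gripper's body (78 mm by 193 mm) begins 47 mm behind the grasp point.
Start: joints at [1.472, 0.359, 0.012, 0, -1.224, -0.288], TCP at [0.255, 0.625, 0.235] pointing down, gripper open.
Joint ranges: [-3.07, 3.07], [-1.43, 2.12], [-1.02, 1.25], [-3.03, 1.67], [-3.05, -0], [-3.03, 3.03]. Speed limits (rad/s): [2.39, 2.39, 3.01, 3.14, 3.14, 3.14].

INTERFACE

Orientations are given as [roll, pitch, yaw] about the fixed x, y, z axes, in that order (R = Rz(yaw) Ry(pitch) Rx(roll)).
In Python, from station import arm gives the robot as it stands.
- The arm moves only by the tool move_arm, never from a script. Its argument "rows" is text: rows parted by semicolons, each of 7 numbers parted by spaces: the turn, a rotation vector about the tool's x, y, z in degrees, then the shift along the tool's x, y, z in m, then the finger opening in m, from 0 to 0.0876. A call has 1 to 8 rows; each row shifts and turns the commanded pose from where the row before left it, along the tool's axes as they then stand; what a row does not reach is not made up. A row lasts 1/8 s, in which the tool goes at most 62.5 mm and 10.7 degrees, less where a joint would pass 70% of its speed; a pose out of reach is approached as far as the arm can. A call is refused whole if a number of a shift passes 0.0625 or a number of a turn 10.7, either way. A call with a gripper value outside its range is refused whole. The fingers move at their own pace and stop on an object; "squeeze" is the grip in N (left out, the last holds). Time passes only in rows, so rows that do not move let the fingers close. It gives the time, the measured TCP pose, the force, the opening and the grip force at its end, in the units of the state.
- arm.get_state(): the state, without advancing time (a new reading comes with each control period).
- arm.grab_frame(name): name is "scene" or "top" or "wrist"; returns (picture, depth): 400x640x3 uint8, blue, green, red; 400x640 float32, m along the optical axis (not along the pixel's ray), 0 where there is no reading.
- arm.camera_model(name): a dict with "mtx" (3x3 intrinsics, pixels), "k1" (the pictures are not rectified: a ray, as slopes to the right and down, at radius r is drawn at 1 + k1 r^2 times it, then the intrinsics apply), "camera_from_world" (4x4, takes a point from world to camera coordinates); the wrist camera has in their place "mount" (4x4, takes a point from camera to tool coordinates, whose origin is the TCP and whose axes are the flange's). Camera axes: x right, y down, z forward; pixel columns grow to the right and rows downward; lengths in m; the calibration is good to about 2 mm. A picture is of the moment at which its call begins: read the wrist's pose just before it. camera_model takes no time and is no camera call.
- arm.job_done(): hands the job in; it is judged then, once.
The state is a dict: "t": time; "q": joint angles; "qd": joint speeds; "joint_efforts": joint torques, N m; "eef_pos": TCP position; "ee_rot": TCP orientation; "force": force on the tool from outside, world axes, zero at the start; "moment": the same for the moment, N m; "width": finger opening in m; "gripper_force": force on a finger pad.
Only numpy, scipy, OpenCV 4.12 (cv2) and the standard library are available. Lean on these libraries where they do the work, as an engineer would, in place of code of your own. Each camera call takes 0.05 s, during which the arm holds its last target. There are 200 camera calls.

TASK

Load the small battery pack that lies on the tester's track: press the thumb tab down with one fingertip to hold the sprung contact flap open, and with the other fingertip push the pack along the track under the flap until it is fully home against the end stop; then let the flap close onto the pack and take the hand away. Only push the pack, never grasp or lift it, and do not let the flap touch it before it is home. Leave everything else on the bench where it is.

Things in the scene. Friction and masses are not known exactly. Their poses are not given: they have to be found in the camera images.
- tester: battery tester, fixed: grey base plate (x -99 to 163, y -62 to 90 mm, 8 thick), at its far end a console (from x 60 mm, up to 75 high), before it a straight loading track. Origin at bench level on the track's centre line, under the middle of a pack that is home; x along the track to the end stop and console (the way to push), y left to hinge and thumb tab, z up. Track deck top at z 14 mm, from x -98 mm
- stop_mid (a point): middle of the end stop's face at deck level: x 30, y 0, z 14 mm in the tester's frame, same axes. The stop is 49 mm wide and 20 mm high. The track's side rails are 41 mm apart inside, 3 mm thick, their top 5 mm above the deck (tester's z 19 mm)
- pack: battery pack to be loaded: dark block 60 mm long (x) x 38 wide (y) x 22 high (z), 80 to 150 g, loose on the track, leading end 5 to 25 mm short of the flap's front edge and roughly square to the rails. Origin at the centre of its underside; x along its length to the end stop. Home, its leading end touches the stop and its origin is at x 0, y 0 (1.5 mm play), z 14 mm in the tester's frame
- flap (a joint): opening of the sprung contact flap, rad: 0 shut, 0.65 fully open. It is an aluminium plate over the track, hinged along the left side, so its right-hand edge swings up; a spring shuts it when let go. Shut, its contact block bars the pack's way (5 mm overlap in height); the pack passes freely at 0.22 and more; resting on a pack it stands at about 0.15
- hinge_mid (a point): point on the flap's hinge pin, fixed to the tester: x 0, y 28, z 42 mm in its frame; the pin runs along x between two small lugs (x -14 to 39 mm, up to z 48 mm). The flap's plate fills x -4 to 28, y -14 to 24 mm, top at z 43.5 mm when shut
- tab_mid (a point): middle of the upper face of the thumb tab, a ribbed plate left of the hinge, one piece with the flap: pressing it down raises the flap. 88 mm along the track (tester's x -60 to 28), y 34 to 71 mm, 3 thick; shut it rises outwards at 0.3 rad, this point at x -16, y 56, z 34 mm; z 28 at 0.22 rad, 23 at 0.42 (tab nearly level), 18 fully open. Takes 4 to 6 N. A fingertip can slide along it
- block_mid (a point): black block with brass contacts below the right-hand edge of the flap, 31 x 10 x 9.5 mm, moving with it: shut, it fills x -3 to 28, y -14 to -4, z 31 to 40.5 mm of the tester's frame. The point is the middle of its underside, facing the pack
- spare_pack: a second, bigger flat battery pack, 84 x 50 x 22 mm, lying on the bench; not part of the job. Origin at the centre of its underside
- radio: cream table radio with its top open, 75 x 118 x 78 mm plus parts on its circuit board. Origin at the centre of its underside
- back_cover: empty cream cover of the radio, open side up, 75 x 118 x 26 mm. Origin at the centre of its underside
- multimeter: hand-held meter lying on its back, 156 x 80 x 45 mm. Origin at the centre of its underside
- screw_tray: flat aluminium tray with three compartments, 70 x 100 x 18 mm. Origin at the centre of its underside
- driver: screwdriver with a yellow handle, 190 mm, lying on the bench. Origin at bench level below its middle, x from the handle to the blade
- small_driver: small screwdriver with a blue handle, 130 mm, lying on the bench. Origin at bench level below its middle, x from the handle to the blade
Things that resemble listed ones, but are neither listed nor needed, are in the scene too. Leave any yellow look-alike of the pack alone.

How it is judged:
By the outcome, as a careful person would: the job done as asked, in the order asked, and still so for the second after the job is handed in, with the robot touching nothing.
It also fails if it takes over 61 s, if anything falls off the work surface, if the arm or the gripper's body presses on something with over 40 N, if the wrist force passes 120 N, or if a joint passes its speed limit or range.

## Working session

There is one attempt and no reset: what is moved stays moved. The work goes in short steps, Python scripts to look and compute and a tool call to move; the robot and the scene stay as the last step left them, time stands still between calls to the robot, and variables do not carry over. Pictures are saved under pics/ and viewed, at most 10 in all, crops included, and the job is handed in when it is done.

Besides the shell and the picture viewer there is one more tool, called after "Request:" in YAML: its name, and indented under it one key for each argument. move_arm: Moves the arm, as the interface text tells. Its arguments: {"type":"object","properties":{"rows":{"type":"string"},"squeeze":{"type":"number"}},"required":["rows"]}

```bash
mkdir -p pics; ls
python3 - <<'E'
from station import arm
import cv2,numpy as np
for n in ("scene","top"):
    p,d=arm.grab_frame(n); cv2.imwrite(f"pics/{n}0.png",p); np.save(f"pics/{n}0.npy",d)
    print(n,{k:np.round(v,4).tolist() for k,v in arm.camera_model(n).items()})
print({k:np.round(v,4).tolist() for k,v in arm.camera_model("wrist").items()})
print(arm.get_state())
E
```

```text
pics
scene {'mtx': [[462.4112, 0.0, 320.0361], [0.0, 462.4112, 195.9996], [0.0, 0.0, 1.0]], 'k1': -0.0239, 'camera_from_world': [[-0.7804, 0.625, -0.0185, 0.3654], [0.4683, 0.5645, -0.6797, -0.2263], [-0.4144, -0.5391, -0.7332, 1.2979], [0.0, 0.0, 0.0, 1.0]]}
top {'mtx': [[419.7046, 0.0, 317.1775], [0.0, 419.7046, 199.5108], [0.0, 0.0, 1.0]], 'k1': -0.1026, 'camera_from_world': [[-0.0185, -0.9994, -0.0308, 0.1029], [-0.9819, 0.024, -0.1879, 0.5167], [0.1885, 0.0268, -0.9817, 0.9682], [0.0, 0.0, 0.0, 1.0]]}
{'mtx': [[281.4016, 0.0, 325.4229], [0.0, 281.4016, 199.5677], [0.0, 0.0, 1.0]], 'k1': -0.0482, 'mount': [[0.0, -0.9667, -0.2558, 0.0673], [1.0, 0.0001, -0.0001, -0.0006], [0.0001, -0.2558, 0.9667, -0.1494], [0.0, 0.0, 0.0, 1.0]]}
{'t': 0.1, 'q': array([ 1.47208833e+00,  3.59323321e-01,  1.11761385e-02, -3.13782910e-04,
       -1.22406611e+00, -2.88072618e-01]), 'qd': array([-0.00033564, -0.00119918,  0.00185037, -0.00063473,  0.00027532,
        0.00191667]), 'joint_efforts': array([-1.06831318e-03, -5.84161735e+01,  2.93746895e+01,  7.01548845e+00,
        1.00863082e-02, -6.04254046e-05]), 'eef_pos': array([0.25449735, 0.62475019, 0.23372136]), 'ee_rot': array([ 3.14015026e+00, -1.19768309e-04, -3.86887371e-01]), 'force': array([-0.54812118, -0.39421458, -0.23502847]), 'moment': array([-0.03343772,  0.03009946, -0.0357438 ]), 'gripper_force': 0.0, 'width': 0.08764631622050019}
```

View pics/top0.png

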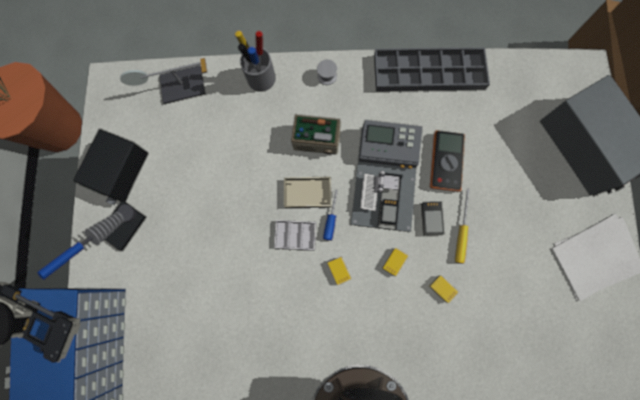

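View pics/scene0.png

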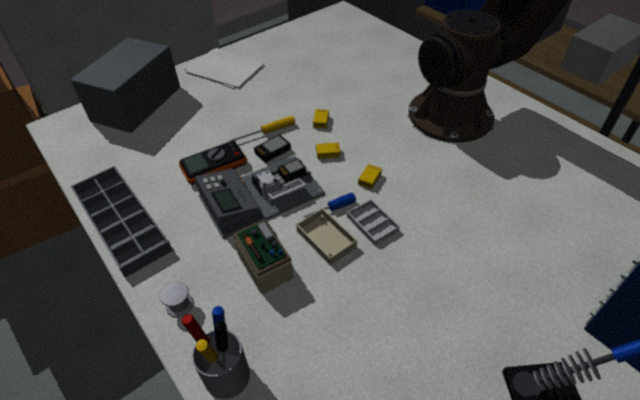

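The top view shows the tester at about (388,175), with the console at (390,143). Two dark packs could be the one meant: one on the track at (389,212), and one on the bench at (432,218). The first fits the description because it sits between the rails below the flap at (389,185); the second is bigger and is the spare. I'll confirm that in an enlarged crop.

```bash
cat > h.py <<'E'
import numpy as np,cv2
from station import arm
from scipy.spatial.transform import Rotation as Rn
def cam(n,st=None):
    m=arm.camera_model(n); K=m["mtx"]
    if n=="wrist":
        T=np.eye(4); T[:3,:3]=Rn.from_euler("xyz",st["ee_rot"]).as_matrix(); T[:3,3]=st["eef_pos"]
        W=T@m["mount"]
    else: W=np.linalg.inv(m["camera_from_world"])
    return K,m["k1"],W
def ray(c,uv):
    K,k,W=c; uv=np.atleast_2d(uv).astype(float)
    d=(uv-K[:2,2])/[K[0,0],K[1,1]]; s=d.copy()
    for _ in range(20): s=d/(1+k*(s**2).sum(1,keepdims=True))
    return np.c_[s,np.ones(len(s))]
def onz(c,uv,z):
    D=ray(c,uv)@c[2][:3,:3].T; o=c[2][:3,3]
    z=np.broadcast_to(z,len(D)); return o+D*((z-o[2])/D[:,2])[:,None]
def ondepth(c,uv,d):
    return (ray(c,uv)*np.atleast_1d(d)[:,None])@c[2][:3,:3].T+c[2][:3,3]
def proj(c,P):
    K,k,W=c; p=(np.atleast_2d(P)-W[:3,3])@W[:3,:3]; s=p[:,:2]/p[:,2:]
    s=s*(1+k*(s**2).sum(1,keepdims=True)); return s*[K[0,0],K[1,1]]+K[:2,2]
E
python3 - <<'E'
from h import *
p=cv2.imread("pics/top0.png"); d=np.load("pics/top0.npy"); c=cam("top")
a=p[112:242,340:480]; cv2.imwrite("pics/c1.png",cv2.resize(a,None,fx=4.6,fy=4.6,interpolation=cv2.INTER_CUBIC))
for uv in [(389,212),(432,218),(362,125),(421,125),(352,227),(410,229),(389,185),(368,185),(383,143),(400,200)]:
    print(uv,np.round(ondepth(c,[uv],[d[uv[1],uv[0]]])[0],4))
E
```

```text
(389, 212) [ 0.4861 -0.0826  0.0367]
(432, 218) [ 0.4705 -0.1903  0.0237]
(362, 125) [ 0.7106 -0.0254  0.0407]
(421, 125) [ 0.7216 -0.1847  0.0021]
(352, 227) [ 0.4561  0.0069 -0.0012]
(410, 229) [ 0.4464 -0.1371  0.0084]
(389, 185) [ 0.552  -0.085   0.0437]
(368, 185) [ 0.5554 -0.0343  0.0346]
(383, 143) [ 0.6553 -0.0736  0.0589]
(400, 200) [ 0.5204 -0.116   0.0088]
```

View pics/c1.png

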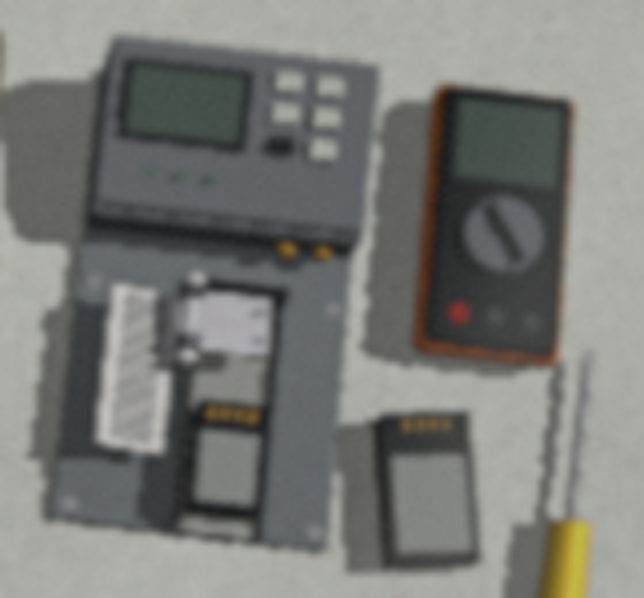

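The crop confirms it. The pack on the track at crop (225,455) has its brass contacts facing the flap at (225,320). The bigger spare lies off the tester at crop (430,490). Next I'll get a rough tester pose from the base corners and work out the transit.

Run:
```python
from h import *
c=cam("top"); g=lambda x,y,z:onz(c,[(340+x/4.6-.4,112+y/4.6-.4)],z)[0]
A=g(45,518,.008);B=g(325,548,.008);print("base front",A,B,np.linalg.norm(A-B))
u=(A-B)[:2]; yaw=np.arctan2(-u[0],u[1]);print("yaw",yaw)
C=g(112,38,.070);D=g(378,66,.070);u=(C-D)[:2];print("console back",C,D,np.linalg.norm(u),np.arctan2(-u[0],u[1]))
R=np.array([[np.cos(yaw),-np.sin(yaw)],[np.sin(yaw),np.cos(yaw)]])
o=(A+B)[:2]/2-R@[-.099,.014];print("origin",o)
for n,x,y,z in [("pack rear",228,512,.030),("pack lead",228,408,.036),("flap front",235,360,.0435),("tab front",130,452,.034)]:
    print(n,R.T@(g(x,y,z)[:2]-o))
st=arm.get_state();print(st["eef_pos"],st["ee_rot"])
t=o+R@[-.11,.02]; v=t-st["eef_pos"][:2]; y=st["ee_rot"][2]
print(t,"tool shift",v@[np.cos(y),np.sin(y)],v@[np.sin(y),-np.cos(y)])
```

```text
base front [0.46215343 0.01367261 0.008     ] [ 0.44208301 -0.13751635  0.008     ] 0.15251532105675858
yaw -0.1319788694549967
console back [ 0.71279147 -0.02812643  0.07      ] [ 0.69352258 -0.17026403  0.07      ] 0.14343775639227802 -0.13474365151212941
origin [ 0.54841491 -0.08882813]
pack rear [-0.08829407 -0.00548897]
pack lead [-0.03339924 -0.00013333]
flap front [-0.00858499 -0.00083145]
tab front [-0.06238297  0.04959622]
[0.25449735 0.62475019 0.23372136] [ 3.14015026e+00 -1.19768309e-04 -3.86887371e-01]
[ 0.44200346 -0.05452649] tool shift 0.42994346050393045 0.5583224618801115
```

Request:
move_arm:
  rows: "0 0 0 0.0415 0.045 0 0.0876;0 0 0 0.0415 0.045 0 0.0876;0 0 0 0.0415 0.045 0 0.0876;0 0 0 0.0415 0.045 0 0.0876;0 0 0 0.0415 0.045 0 0.0876;0 0 0 0.0415 0.045 0 0.0876"

```text
t: 0.85
eef_pos: [0.3835, 0.2791, 0.2345]
ee_rot: [-3.142, 0.0, -0.386]
force: [1.0, 0.6, -0.3]
width: 0.0876
gripper_force: 0.0
```

Request:
move_arm:
  rows: "0 0 0 0.0415 0.045 0 0.0876;0 0 0 0.0415 0.045 0 0.0876;0 0 0 0.0415 0.045 0 0.0876;0 0 0 0.0415 0.045 0 0.0876;0 0 0 0.0415 0.045 0 0.0876;0 0 0 0.0415 0.045 0 0.0876;0 0 10 0 0 0 0.0876;0 0 10 0 0 0 0.0876"

```text
t: 1.85
eef_pos: [0.5119, -0.0642, 0.2339]
ee_rot: [3.141, 0.001, -0.744]
force: [-0.5, 0.0, -1.3]
width: 0.0875
gripper_force: 0.0
```

Run:
```python
from h import *
st=arm.get_state(); p,d=arm.grab_frame("wrist"); cv2.imwrite("pics/w1.png",p); np.save("pics/w1.npy",d); np.savez("pics/w1s.npz",eef_pos=st["eef_pos"],ee_rot=st["ee_rot"])
print(st["t"],st["eef_pos"],st["ee_rot"],st["q"],st["width"])
```

```text
1.85 [ 0.5118766  -0.06419879  0.23391792] [ 3.14058293e+00  8.58349625e-04 -7.44234030e-01] [ 2.56029455e-01  9.68731113e-02 -3.33899560e-01 -1.94749730e-04
 -1.14133704e+00  5.70614481e-01] 0.08749366691558445
```

View pics/w1.png

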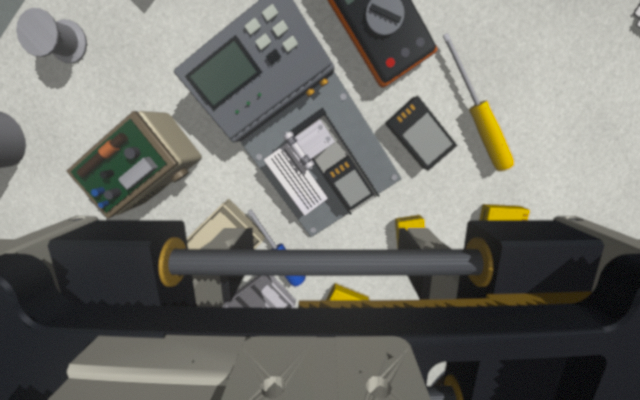

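The wrist view shows the tester with its flap at (312,140), tab at (295,180) and pack at (350,188). I'll crop it and overlay the model points from the rough pose.

```bash
cat >> h.py <<'E'
def world(o,yaw,P):
    P=np.atleast_2d(P).astype(float); c,s=np.cos(yaw),np.sin(yaw)
    return np.c_[P[:,:2]@np.array([[c,s],[-s,c]])+o,P[:,2]]
E
python3 - <<'E'
from h import *
p=cv2.imread("pics/w1.png"); st=np.load("pics/w1s.npz"); d=np.load("pics/w1.npy"); c=cam("wrist",st)
o=np.array([.5484,-.0888]);yaw=-.133
M=np.array([[-99,90,8],[-99,-62,8],[60,-62,8],[60,90,8],[-60,34,27.5],[-60,71,39],[28,71,39],[28,34,27.5],[-4,-14,43.5],[28,-14,43.5],[-4,24,43.5],[28,24,43.5],[30,-24.5,34],[-98,20.5,19],[-98,-20.5,19]])/1000
uv=proj(c,world(o,yaw,M)); s=6; x0,y0=235,90
im=cv2.resize(p[y0:y0+90+60,x0:x0+133+40],None,fx=4,fy=4,interpolation=cv2.INTER_CUBIC); s=4
for q in uv: cv2.drawMarker(im,tuple(int(round(v)) for v in ((q-[x0,y0])*s+1.5)),(0,0,255),cv2.MARKER_CROSS,8,1)
cv2.imwrite("pics/c2.png",im); print(np.round((uv-[x0,y0])*s+1.5).tolist())
print(proj(c,[st["eef_pos"]]))
for q in [(352,190),(316,132),(296,184),(230,80)]: print(q,ondepth(c,[q],[d[q[1],q[0]]]))
E
```

```text
[[297.0, 593.0], [660.0, 353.0], [394.0, -59.0], [15.0, 225.0], [363.0, 434.0], [269.0, 507.0], [99.0, 283.0], [200.0, 210.0], [387.0, 208.0], [324.0, 117.0], [283.0, 281.0], [220.0, 193.0], [350.0, 91.0], [460.0, 494.0], [562.0, 427.0]]
[[325.62912548 246.07085283]]
(352, 190) [[ 0.47982166 -0.0805749   0.03541793]]
(316, 132) [[ 0.56309252 -0.09630078  0.04272873]]
(296, 184) [[ 0.53328927 -0.03313419  0.03262191]]
(230, 80) [[ 0.66595145 -0.06672486  0.06227233]]
```

View pics/c2.png

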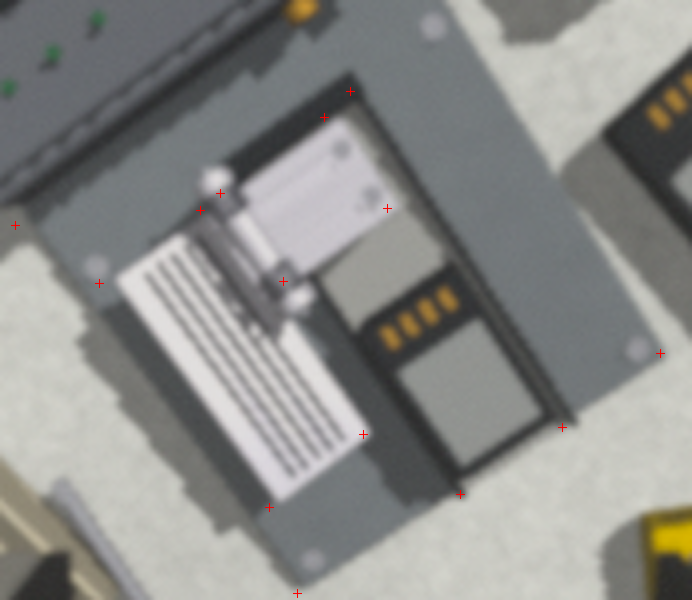

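The overlay fits to about 2 mm: tab corners are at crop (117,283), (280,500) and (370,430), the flap front-right corner at (403,206), and the pack top corners at (360,327), (447,265), (547,413) and (462,476). I'll refine the pose by least squares.

Run:
```python
from h import *
from scipy.optimize import least_squares
st=np.load("pics/w1s.npz"); c=cam("wrist",st); s=4;x0,y0=235,90
M=np.array([[-99,90,8],[-99,-62,8],[-60,34,27.5],[-60,71,39],[28,71,39],[-4,-14,43.5],[28,-14,43.5],[30,-24.5,34],[-98,20.5+3,19],[-98,-23.5,19]])/1000
uv=np.array([[303,590],[662,350],[370,430],[280,500],[117,283],[403,206],[345,115],[353,74],[460,494],[574,424]])
uv=(uv-1.5)/s+[x0,y0]
f=lambda v:(proj(c,world(v[:2],v[2],M))-uv).ravel()
r=least_squares(f,[.548,-.089,-.133],loss="soft_l1");o=r.x[:2];yaw=r.x[2]
print(r.x,np.round(r.fun.reshape(-1,2),1).tolist())
pk=onz(c,(np.array([[360,327],[447,265],[547,413],[462,476]])-1.5)/s+[x0,y0],.036)
R=np.array([[np.cos(yaw),-np.sin(yaw)],[np.sin(yaw),np.cos(yaw)]])
print(np.round((pk[:,:2]-o)@R*1000,1), "tcp",(st["eef_pos"][:2]-o)@R)
```

```text
[ 0.54685668 -0.09217621 -0.14152439] [[0.2, -0.0], [1.9, 0.7], [0.5, 0.1], [-0.7, 0.7], [-1.8, -1.6], [-1.0, -0.4], [-1.9, -0.6], [2.6, 3.2], [0.1, 0.6], [1.0, -0.9]]
[[-28.6  17.1]
 [-28.  -15.8]
 [-85.  -16.3]
 [-87.1  17.5]] tcp [-0.03857663  0.02276368]
```

Request:
move_arm:
  rows: "0 0 10.2 0 0 0 0.07;0 0 0 0 0 0 0.07"

```text
t: 2.15
eef_pos: [0.5119, -0.0628, 0.2343]
ee_rot: [3.141, 0.0, -0.911]
force: [-0.1, -0.2, -1.2]
width: 0.0736
gripper_force: 0.0
```

```bash
cat >> h.py <<'E'
O=np.array([.5475,-.0905]);YAW=-.137
def go(x,y,z):
    st=arm.get_state(); Rt=Rn.from_euler("xyz",st["ee_rot"])
    w=world(O,YAW,[[x,y,z]])[0]
    t=(world(-world(O*0,-YAW,[[*O,0]])[0,:2],-YAW,[st["eef_pos"]])[0])
    print("tcp in tester",np.round(t,4),"rot",st["ee_rot"],"w",st["width"],"shift tool",np.round(Rt.inv().apply(w-st["eef_pos"]),4))
E
python3 -c "
from h import *
go(-.075,.0235,.06)
c,s=np.cos(YAW),np.sin(YAW);e=Rn.from_euler('xyz',arm.get_state()['ee_rot']).inv()
print('push dir in tool',e.apply([c,s,0]),'left',e.apply([-s,c,0]))"
```

```text
tcp in tester [-0.039   0.0226  0.2343] rot [ 3.14119492e+00  3.07254884e-04 -9.10571891e-01] w 0.07362267546425427 shift tool [-0.0263  0.0244  0.1744]
push dir in tool [ 7.15419542e-01 -6.98694949e-01 -4.97710288e-04] left [-6.98695058e-01 -7.15419605e-01 -6.98685729e-05]
```

Request:
move_arm:
  rows: "0 0 0.5 -0.013 0.012 0.01 0.07;0 0 0 -0.0133 0.0124 0.03 0.07;0 0 0 0 0 0.04 0.07;0 0 0 0 0 0.04 0.07;0 0 0 0 0 0.04 0.07;0 0 0 0 0 0 0.07"

```text
t: 2.9
eef_pos: [0.4746, -0.0571, 0.0724]
ee_rot: [3.136, 0.002, -0.918]
force: [-0.6, -0.6, 0.0]
width: 0.0697
gripper_force: 0.0
```

Run:
```python
from h import *
go(-.075,.0235,.031)
st=arm.get_state(); p,d=arm.grab_frame("wrist"); s,_=arm.grab_frame("scene"); c=cam("wrist",st)
M=np.array([[-60,34,27.5],[-60,71,39],[28,71,39],[28,34,27.5],[-4,-14,43.5],[28,-14,43.5],[-99,-62,8],[-28,-19,36],[-28,19,36],[-88,19,36],[-88,-19,36]])/1000
im=p[20:400,150:500].copy()
im=cv2.resize(im,None,fx=1.5,fy=1.5)
for q in proj(c,world(O,YAW,M)): cv2.drawMarker(im,tuple(int(round(v)) for v in ((q-[150,20])*1.5)),(0,0,255),cv2.MARKER_CROSS,10,1)
b=cv2.resize(s[120:240,180:340],None,fx=1.7,fy=1.7); b=cv2.copyMakeBorder(b,0,im.shape[0]-b.shape[0],0,0,cv2.BORDER_CONSTANT)
cv2.imwrite("pics/c3.png",np.hstack([im,b]))
```

```text
tcp in tester [-0.0768  0.0231  0.0724] rot [ 3.13604280e+00  2.46019112e-03 -9.17961419e-01] w 0.06970946413192151 shift tool [ 0.0011 -0.0018  0.0414]
```

View pics/c3.png

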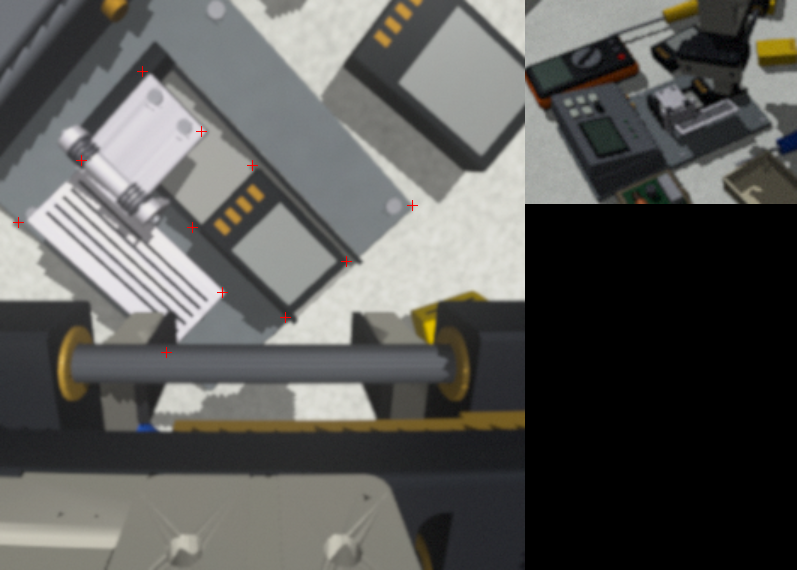

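The wrist crop shows the pack's rear edge at (350,263)–(290,320), the tab's near corner at (222,293) matching the model, and the flap shut. The finger gap is behind the pack's rear end. I'll descend, pressing the tab.

Request:
move_arm:
  rows: "0 0 0 0 0 0.01 0.07;0 0 0 0 0 0.008 0.07;0 0 0 0 0 0.006 0.07;0 0 0 0 0 0 0.07"

```text
t: 3.5
eef_pos: [0.4765, -0.0569, 0.0502]
ee_rot: [3.141, 0.0, -0.923]
force: [-0.7, 0.3, 0.9]
width: 0.0699
gripper_force: 0.0
```

Request:
move_arm:
  rows: "0 0 0 0 0 0.005 0.07;0 0 0 0 0 0.005 0.07;0 0 0 0 0 0.004 0.07;0 0 0 0 0 0 0.07;0 0 0 0 0 0 0.07"

```text
t: 4.12
eef_pos: [0.477, -0.0572, 0.0367]
ee_rot: [3.142, -0.001, -0.923]
force: [-0.2, -4.3, 5.3]
width: 0.0695
gripper_force: 2.7
```

Run:
```python
from h import *
go(-.075,.0235,.031)
st=arm.get_state(); p,d=arm.grab_frame("wrist"); s,sd=arm.grab_frame("scene"); print(st["force"])
im=cv2.resize(p[20:280,130:430],None,fx=1.33,fy=1.33)
b=cv2.resize(s[140:220,230:330],None,fx=4,fy=4,interpolation=cv2.INTER_CUBIC); b=cv2.copyMakeBorder(b,0,im.shape[0]-b.shape[0],0,0,cv2.BORDER_CONSTANT)
cv2.imwrite("pics/c4.png",np.hstack([im,b]))
```

```text
tcp in tester [-0.0744  0.0234  0.0367] rot [ 3.14155591e+00 -5.43278029e-04 -9.22637403e-01] w 0.06952798883866552 shift tool [-0.0005  0.0003  0.0057]
[-0.19330888 -4.32840081  5.2577919 ]
```

View pics/c4.png

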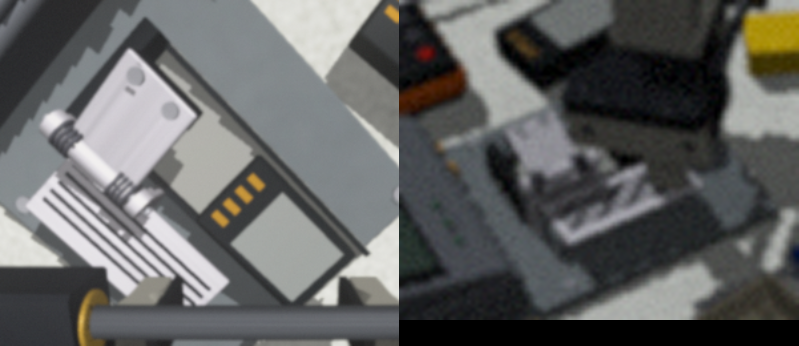

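The wrist view shows the flap plate rising at (140,110), the pack untouched with its contacts at (238,200), and 5 N on the tab. I'll press on to about 0.4 rad.

Request:
move_arm:
  rows: "0 0 0 0 0 0.003 0.07;0 0 0 0 0 0.003 0.07;0 0 0 0 0 0 0.07;0 0 0 0 0 0 0.07"

```text
t: 4.72
eef_pos: [0.4771, -0.0583, 0.0319]
ee_rot: [3.141, -0.002, -0.922]
force: [-3.3, -12.5, 19.3]
width: 0.07
gripper_force: 9.8
```

```bash
cat > m.py <<'E'
from h import *
def meas():
    st=arm.get_state(); p,d=arm.grab_frame("wrist"); c=cam("wrist",st)
    vv,uu=np.mgrid[0:270:1,100:560:1]; uv=np.c_[uu.ravel(),vv.ravel()]; dd=d[uv[:,1],uv[:,0]]
    k=dd>0.05; P=ondepth(c,uv[k],dd[k]); col=p[uv[k][:,1],uv[k][:,0]].astype(int)
    i=-world(O*0,-YAW,[[*O,0]])[0,:2]; T=world(i,-YAW,P)*1000
    f=(T[:,0]>2)&(T[:,0]<20)&(T[:,1]>-16)&(T[:,1]<20)&(T[:,2]>38)&(T[:,2]<90)&(col.min(1)>110)
    if f.sum()>20:
        s=np.polyfit(T[f][:,1],T[f][:,2],1); print("flap angle",np.arctan(-s[0]),"n",f.sum())
    g=(abs(T[:,1])<14)&(T[:,2]>32)&(T[:,2]<39)&(T[:,0]<-5)
    if g.sum()>20: print("pack top x",np.percentile(T[g][:,0],[1,99]),"z",np.median(T[g][:,2]))
    go(-.012,.0235,.031); print(st["t"],st["force"])
    return p
E
python3 -c "
from m import *
meas()"
```

```text
flap angle 0.36341771194153455 n 2881
pack top x [-95.3004233  -30.63649964] z 35.43435392946894
tcp in tester [-0.0741  0.0223  0.0319] rot [ 3.14122899e+00 -1.82811851e-03 -9.22507077e-01] w 0.07030453247622291 shift tool [ 0.043  -0.0448  0.001 ]
4.725 [ -3.34501748 -12.5251793   19.30879097]
```

Past about 0.3 rad the contact moves to the inner finger corner, where the lever arm is short, so the force rose. I'll ease back to about 0.3 rad.

Request:
move_arm:
  rows: "0 0 0 0 0 -0.0015 0.07;0 0 0 0 0 0 0.07"

```text
t: 5.03
eef_pos: [0.4771, -0.0578, 0.0331]
ee_rot: [3.142, -0.001, -0.923]
force: [-1.9, -8.6, 13.4]
width: 0.07
gripper_force: 6.9
```

```bash
python3 -c "
from m import *
meas()"
```

```text
flap angle 0.3220609720867412 n 2858
pack top x [-95.41766567 -30.61061098] z 35.414959759828776
tcp in tester [-0.0742  0.0227  0.033 ] rot [ 3.14151432e+00 -1.36382896e-03 -9.22557849e-01] w 0.07034945156471618 shift tool [ 0.0434 -0.0445  0.0021]
5.025 [-1.89748447 -8.64575483 13.44377287]
```

Request:
move_arm:
  rows: "0 0 0 0.002 -0.002 -0.0005 0.07;0 0 0 0.0028 -0.0028 0 0.07;0 0 0 0.0028 -0.0028 0 0.07;0 0 0 0.0028 -0.0028 0 0.07;0 0 0 0.0028 -0.0028 0 0.07;0 0 0 0 0 0 0.07"

```text
t: 5.82
eef_pos: [0.4936, -0.0598, 0.0323]
ee_rot: [3.139, 0.001, -0.923]
force: [-6.1, 0.2, 8.1]
width: 0.0698
gripper_force: 4.4
```

```bash
python3 -c "
from m import *
p=meas(); cv2.imwrite('pics/c5.png',cv2.resize(p[0:280,100:460],None,fx=1.5,fy=1.5))"
```

```text
flap angle 0.38341976306835024 n 2738
pack top x [-79.14470239 -17.60879322] z 35.435470644128635
tcp in tester [-0.0576  0.0231  0.0323] rot [ 3.13880647e+00  1.41602743e-03 -9.22893372e-01] w 0.06997517056354656 shift tool [ 0.032  -0.0326  0.0012]
5.825 [-6.0697386   0.24606151  8.10470423]
```

View pics/c5.png

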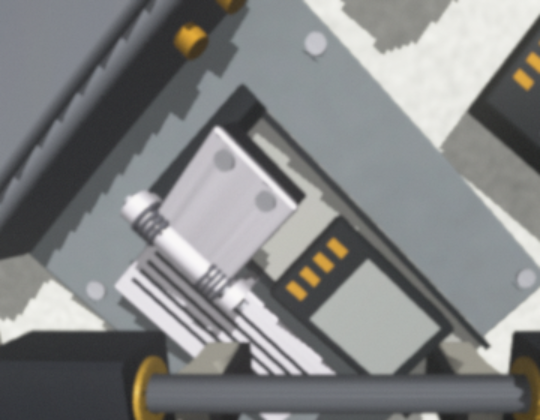

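The pack is moving straight along the track, with its contacts at (317,270). The flap is open about 0.38 rad and clear of the pack. I'll continue.

Request:
move_arm:
  rows: "0 0 0 0.0028 -0.0028 0 0.07;0 0 0 0.0028 -0.0028 0 0.07;0 0 0 0.0028 -0.0028 0 0.07;0 0 0 0.0028 -0.0028 0 0.07;0 0 0 0 0 0 0.07"

```text
t: 6.5
eef_pos: [0.5094, -0.0619, 0.0323]
ee_rot: [3.139, 0.001, -0.923]
force: [-6.4, 0.2, 8.2]
width: 0.0699
gripper_force: 4.2
```

```bash
python3 -c "
from m import *
meas()"
```

```text
flap angle 0.37896116701813193 n 2602
pack top x [-63.25872977  -7.58060516] z 35.44870613115633
tcp in tester [-0.0417  0.0232  0.0323] rot [ 3.13897908e+00  1.38838014e-03 -9.22908496e-01] w 0.0704135370317674 shift tool [ 0.0208 -0.0213  0.0012]
6.5 [-6.36292477  0.16982899  8.18746417]
```

Request:
move_arm:
  rows: "0 0 0 0.0028 -0.0028 0 0.07;0 0 0 0.0028 -0.0028 0 0.07;0 0 0 0.0028 -0.0028 0 0.07;0 0 0 0.0028 -0.0028 0 0.07;0 0 0 0.0028 -0.0028 0 0.07;0 0 0 0.0021 -0.0021 0 0.07;0 0 0 0 0 0 0.07"

```text
t: 7.42
eef_pos: [0.5318, -0.0649, 0.0323]
ee_rot: [3.139, 0.002, -0.923]
force: [-6.2, 0.9, 8.7]
width: 0.0698
gripper_force: 4.3
```

```bash
python3 -c "
from m import *
meas()"
```

```text
flap angle 0.381727003481125 n 2390
pack top x [-41.78291993  -9.86719569] z 35.46642155645276
tcp in tester [-0.019   0.0232  0.0323] rot [ 3.13892904e+00  1.46118630e-03 -9.22854322e-01] w 0.07022963810264177 shift tool [ 0.0047 -0.0052  0.0013]
7.425 [-6.24554193  0.88510662  8.66662104]
```

Request:
move_arm:
  rows: "0 0 0 0.0014 -0.0014 0 0.07;0 0 0 0.0014 -0.0014 0 0.07;0 0 0 0.0007 -0.0007 0 0.07;0 0 0 0 0 0 0.07"

```text
t: 7.98
eef_pos: [0.5365, -0.0656, 0.0323]
ee_rot: [3.139, 0.002, -0.923]
force: [-6.7, 0.8, 8.9]
width: 0.0696
gripper_force: 4.4
```

Request:
move_arm:
  rows: "0 0 0 0.0007 -0.0007 0 0.07;0 0 0 0.0007 -0.0007 0 0.07;0 0 0 0 0 0 0.07"

```text
t: 8.35
eef_pos: [0.5383, -0.0659, 0.0323]
ee_rot: [3.138, 0.002, -0.923]
force: [-6.8, 0.3, 7.7]
width: 0.07
gripper_force: 4.7
```

Request:
move_arm:
  rows: "0 0 0 0.0007 -0.0007 0 0.07;0 0 0 0.0007 -0.0007 0 0.07;0 0 0 0 0 0 0.07"

```text
t: 8.72
eef_pos: [0.5387, -0.0662, 0.032]
ee_rot: [3.136, 0.003, -0.924]
force: [-11.5, 2.8, 12.4]
width: 0.0703
gripper_force: 7.1
```

Request:
move_arm:
  rows: "0 0 0 0.0007 -0.0007 0 0.07;0 0 0 0 0 0 0.07"

```text
t: 8.98
eef_pos: [0.5388, -0.0663, 0.0319]
ee_rot: [3.135, 0.004, -0.924]
force: [-13.3, 3.9, 13.6]
width: 0.0701
gripper_force: 8.2
```

Request:
move_arm:
  rows: "0 0 0 0.0007 -0.0007 0 0.07;0 0 0 0.0007 -0.0007 0 0.07;0 0 0 0 0 0 0.07"

```text
t: 9.35
eef_pos: [0.5391, -0.0666, 0.0316]
ee_rot: [3.133, 0.006, -0.925]
force: [-18.5, 6.2, 17.7]
width: 0.07
gripper_force: 10.9
```

```bash
python3 -c "
from m import *
p=meas(); t,_=arm.grab_frame('top'); cv2.imwrite('pics/c6.png',np.hstack([cv2.resize(p[0:280,130:460],None,fx=1.3,fy=1.3),cv2.resize(t[155:235,345:415],(318,364),interpolation=cv2.INTER_CUBIC)]))"
```

```text
flap angle 0.423429047582408 n 2289
pack top x [-34.41615332 -11.01040245] z 35.445856325120594
tcp in tester [-0.0116  0.0226  0.0316] rot [ 3.13279507  0.00609858 -0.9248985 ] w 0.07002661768841602 shift tool [-0.0009 -0.0004  0.0006]
9.35 [-18.49965874   6.15142914  17.65742735]
```

View pics/c6.png

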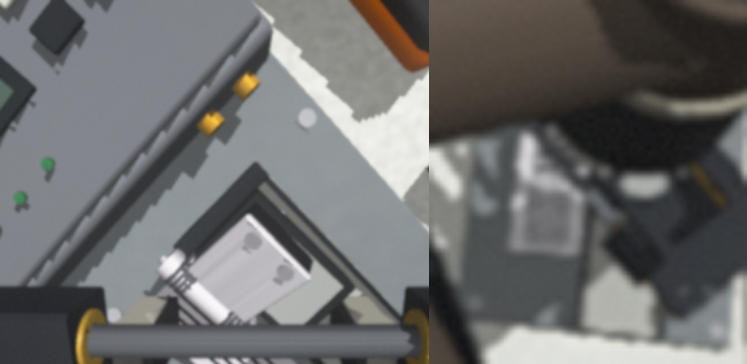

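The pack is under the flap against the stop, with its label at (300,300) of the wrist crop. The TCP stopped at x −11.6 where −12 was expected, and the push force rose. I'll back off the push finger, then raise gently to let the flap close.

Request:
move_arm:
  rows: "0 0 0 -0.0015 0.0015 0 0.07;0 0 0 -0.0015 0.0015 0 0.07;0 0 0 -0.0015 0.0015 0 0.07;0 0 0 0 0 0 0.07"

```text
t: 9.95
eef_pos: [0.5388, -0.0653, 0.0328]
ee_rot: [-3.141, 0.0, -0.923]
force: [-2.6, 0.6, 6.0]
width: 0.07
gripper_force: 5.3
```

Request:
move_arm:
  rows: "0 0 0 0 0 -0.002 0.07;0 0 0 0 0 -0.002 0.07;0 0 0 0 0 -0.002 0.07;0 0 0 0 0 -0.002 0.07;0 0 0 0 0 -0.003 0.07;0 0 0 0 0 -0.004 0.07;0 0 0 0 0 -0.006 0.07;0 0 0 0 0 0 0.07"

```text
t: 10.95
eef_pos: [0.5396, -0.0653, 0.0543]
ee_rot: [-3.14, -0.001, -0.923]
force: [0.1, 0.1, -0.2]
width: 0.0699
gripper_force: 0.0
```

Request:
move_arm:
  rows: "0 0 0 0 0 -0.01 0.07;0 0 0 0 0 -0.02 0.07;0 0 0 0 0 -0.03 0.07;0 0 0 0 0 -0.04 0.07;0 0 0 -0.02 0.02 -0.03 0.07;0 0 0 -0.02 0.02 -0.03 0.07;0 0 0 0 0 0 0.07"

```text
t: 11.82
eef_pos: [0.4829, -0.0574, 0.2169]
ee_rot: [-3.136, -0.002, -0.922]
force: [0.2, -0.4, -0.4]
width: 0.0699
gripper_force: 0.0
```

```bash
python3 -c "
from m import *
p=meas(); cv2.imwrite('pics/c7.png',cv2.resize(p[60:280,220:420],None,fx=2.7,fy=2.7,interpolation=cv2.INTER_CUBIC))"
```

```text
flap angle 0.14847702423614492 n 535
pack top x [-31.38267398  -5.32697786] z 35.39255332379401
tcp in tester [-0.0684  0.024   0.2155] rot [-3.13803922e+00 -1.40560605e-03 -9.22086061e-01] w 0.07019435569291228 shift tool [ 0.04   -0.0389  0.1847]
11.825 [ 0.17403061 -0.36127325 -0.38380305]
```

View pics/c7.png

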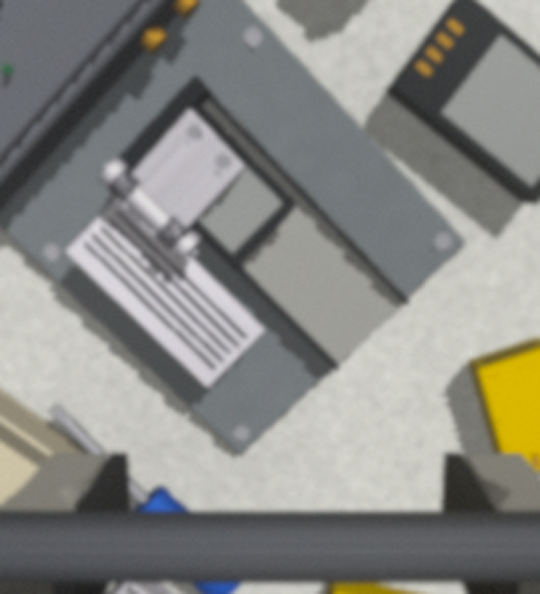

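The flap rests on the pack at (190,160) at 0.148 rad, and the hand is clear. A quick check of the pack's rear edge against known tester points in this view.

Run:
```python
from h import *
st=arm.get_state(); c=cam("wrist",st); i=-world(O*0,-YAW,[[*O,0]])[0,:2]
for n,u,z in [("pack rear R",(292,206),.036),("pack rear L",(242,262),.036),("rail end R (-98,-23.5)",(405,299),.019),("rail end L (-98,23.5)",(332,370),.019),("tab near in (-60,34)",(265,328),.031),("tab near out(-60,71)",(208,387),.037),("base corner(-99,-62)",(463,243),.008),("flap front R(-4,-14)",(245,168),.050)]:
    uv=(np.array([u])-1)/2.7+[220,60]; print(n,np.round(world(i,-YAW,onz(c,uv,z))*1000,1))
```

```text
pack rear R [[-30.5 -16.9  36. ]]
pack rear L [[-32.  15.  36.]]
rail end R (-98,-23.5) [[-97.2 -23.8  19. ]]
rail end L (-98,23.5) [[-97.7  23.3  19. ]]
tab near in (-60,34) [[-60.   29.4  31. ]]
tab near out(-60,71) [[-60.1  65.6  37. ]]
base corner(-99,-62) [[-99.4 -60.9   8. ]]
flap front R(-4,-14) [[ -6.2 -14.4  50. ]]
```

```bash
python3 -c "
from station import arm
print(arm.job_done())"
```

```text
the job is handed in; nothing more can be done
None
```

The pack is loaded: I pushed it until it met firm resistance where the end stop should be, then let the flap close onto it (0.15 rad), took the hand away and handed the job in at about 12 s. The end-stop contact itself was hidden under the flap, but the pack's rear edge measured within about 1–2 mm of its home position.

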